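# Load a culture flask into the latched warming chamber

### The job

Open the bench warming chamber: lift the red paddle handle to release its latch and swing the lid up until it stands upright or leans back. Then take the red-capped culture flask from the bench and lay it flat on the chamber floor beside the flask already there, setting it down rather than dropping it. Leave the lid standing open for the next flask, and do not shift the other flasks, the amber bottle or the white jar nearest the chamber.

Things in the scene. Friction and masses are not known exactly. Their poses are not given: they have to be found in the camera images.
- chamber: White shallow warming chamber fixed to the bench, 200 (its x) x 280 (its y) x 75 mm high without the lid, walls 8 mm, open inside 184 x 264 mm, grey floor 20 mm above the bench. Origin: centre of the underside. Its -x side is the front (black control strip, latch inside), its +x side carries the hinge. The place of flask_inside is the -y half; the +y half is empty.
- lid_hinge (a point): The lid's hinge line, at its middle: at chamber (+100, 0, +75.5) mm; the line runs along the chamber's y.
- lid (a joint): Angle of the blue lid (200 x 280 x 12 mm, 0.35 kg) about the hinge line: 0 shut, 1.57 upright, 1.75 stop, leaning back. A stiff friction hinge: the lid stays where it is left; about 5 N at the handle lifts it. Shut, a hidden spring pawl under the lid's front edge holds it; it lets go once the paddle is raised more than about 0.4 rad and must stay raised until the lid is about 0.2 rad open. If let go sooner the pawl may rest on its keeper; lifting the paddle again frees it.
- paddle (a joint): Angle of the red paddle handle to the lid: 0 at rest, 0.6 stop, raised. Sprung back to 0; about 2 to 4 N at the grip bar lifts it. It pivots about a line on the lid parallel to the hinge, 115 mm from the hinge line towards the front and 24 mm above it (lid shut).
- paddle_grip (a point): Centre of the paddle's round red grip bar, 14 mm diameter, 100 mm long, parallel to the hinge line. At rest with the lid shut it is 185 mm in front of the hinge line and 42 mm above it, 30 mm above the lid's top. Between the bar and the rest of the paddle is a window 37 mm deep and 90 mm long for a finger, and the bar's front side is free. Raising the paddle lifts this bar; pulled on, at the paddle's stop, it swings the lid up. The round bar can roll between finger pads.
- flask_red_center (a point): Centre (half-way up) of the body of the loose red-capped clear flask, lying flat: body 70 (x) x 42 (y) x 26 mm (z), then a neck and a red cap, 25 mm diameter, that ends 64 mm from this point along +x. 35 to 70 g.
- flask_blue_center (a point): Centre of a similar loose flask with a blue cap, lying on the bench; leave alone.
- flask_inside_center (a point): Centre of a similar blue-capped flask lying in the -y half of the chamber, hidden until the lid is open; leave alone.
- bottle: Loose amber bottle with blue cap, 64 mm diameter, 160 mm high, origin under its centre; leave alone.
- jar_a: The loose white jar (80 mm diameter, 110 mm high with the steel pin on its top) that stands nearer the chamber, origin under its centre; leave alone.
Things that resemble listed ones, but are neither listed nor needed, are in the scene too. Leave any brown or yellow look-alike of the part that bears flask_red_center alone.

How it is judged:
By the outcome, as a careful person would: the job done as asked, in the order asked, and still so for the second after the job is handed in, with the robot touching nothing.
It also fails if it takes over 64 s, if anything falls off the work surface, if the arm or the gripper's body presses on something with over 40 N, if the wrist force passes 120 N, or if a joint passes its speed limit or range.

### The arm

A 6-joint arm with a two-finger parallel gripper is mounted at the origin on the work surface. World frame = base frame: x ahead of the robot, y to its left, z up, the work surface at z = 0. Lengths are in m, angles in rad, forces in N, time in s.
With the tool pointing down it reaches from about 0.375 to 0.975 m from the base axis. Payload 3.8 kg.
Tool frame: the origin (TCP) lies on the mounting face of the last link; the fingertips stand 173 mm ahead of it and the grasp point (between the pads) lies 155 mm ahead of it; z points along the fingers, y is the line along which they close (so a half turn about z gives the same grasp; the last joint's range is limited). The gripper opens to 85 mm and grips with 20 to 120 N. Pads are 22 mm wide; open, the fingers measure 114 mm over their backs; the gripper's body (76 mm by 85 mm) begins 54 mm behind the grasp point. The pads swing forward as they close: fully open they stand 13 mm farther back than shut.
Start: joints at [-1.165, 0.264, 1.604, -0, 1.274, -0.037], TCP at [0.289, -0.61, 0.405] pointing down, gripper open.
Joint ranges: [-2.63, 2.63], [-0.94, 2.18], [0.31, 2.57], [-1.31, 4.45], [0, 2.66], [-2.55, 2.55]. Speed limits (rad/s): [2.57, 2.57, 3.14, 3.14, 3.14, 3.14].

### API

Orientations are given as a rotation vector (axis times angle).
In Python, from workcell import bot gives the robot as it stands.
- The arm moves only by the tool drive_tool, never from a script. Its argument "increments" is a list of rows, each an object with "delta_pos": the shift along the tool's x, y, z in mm, a list of three; "turn": the turn about the tool's z in rad; "jaw": the opening, from -1 (shut) to 1 (fully open). A call has 1 to 8 rows; each row shifts and turns the commanded pose from where the row before left it, along the tool's axes as they then stand; what a row does not reach is not made up. A row lasts 1/12 s, in which the tool goes at most 41.7 mm and 7.16 degrees, less where a joint would pass 70% of its speed; a pose out of reach is approached as far as the arm can. A call is refused whole if a number of a shift passes 41.7 or a number of a turn 0.125, either way. A call with a gripper value outside its range is refused whole. The fingers move at their own pace and stop on an object; "grip_force" is the grip in N (left out, the last holds). Time passes only in rows, so rows that do not move let the fingers close. It gives the time, the measured TCP pose, the force, the opening and the grip force at its end, in the units of the state.
- bot.read_state(): the state, without advancing time (a new reading comes with each control period).
- bot.read_camera(name): name is "scene" or "top" or "wrist"; returns a dict with "pixels" (420x560x3 uint8, red, green, blue), "fovy" (degrees; the focal length in pixels is half the picture's height over the tangent of half this angle, whatever the lens; pixels are square), "cx", "cy" (the principal point, pixels), "camera_from_world" (4x4, takes a point from world to camera coordinates); the wrist camera has in their place "hand_eye" (4x4, takes a point from camera to tool coordinates, whose origin is the TCP and whose axes are the flange's). Camera axes: x right, y down, z forward; pixel columns grow to the right and rows downward; lengths in m; the calibration is good to about 2 mm. A picture is of the moment at which its call begins: read the wrist's pose just before it. There is no depth.
- bot.finish_job(): hands the job in; it is judged then, once.
The state is a dict: "time": time; "q": joint angles; "joint_vel": joint speeds; "joint_torque": joint torques, N m; "tool_pos": TCP position; "tcp_rot": TCP orientation; "wrist_force": force on the tool from outside, world axes, zero at the start; "torque": the same for the moment, N m; "width": opening from 0.0 (shut) to 1.0 (fully open); "grip_force": force on a finger pad.
Only numpy, scipy, OpenCV 4.12 (cv2) and the standard library are available. Lean on these libraries where they do the work, as an engineer would, in place of code of your own. Each camera call takes 0.05 s, during which the arm holds its last target. There are 200 camera calls.

## Working session

There is one attempt and no reset: what is moved stays moved. The work goes in short steps, Python scripts to look and compute and a tool call to move; the robot and the scene stay as the last step left them, time stands still between calls to the robot, and variables do not carry over. Pictures are saved under pics/ and viewed, at most 12 in all, crops included, and the job is handed in when it is done.

Besides the shell and the picture viewer there is one more tool, called as name(argument=value, ...) on one line, values as JSON. drive_tool: Moves the arm, as the interface text tells. Its arguments: {"type":"object","properties":{"increments":{"type":"array"},"grip_force":{"type":"number"}},"required":["increments"]}

```bash
mkdir -p pics; ls; cat > h.py <<'E'
import numpy as np, cv2
from workcell import bot
from scipy.spatial.transform import Rotation as R
def snap(n,f):
    s=bot.read_state(); c=bot.read_camera(n); cv2.imwrite('pics/'+f,c['pixels'][:,:,::-1])
    if n=='wrist':
        T=np.eye(4);T[:3,:3]=R.from_rotvec(s['tcp_rot']).as_matrix();T[:3,3]=s['tool_pos']
        W=T@c['hand_eye']
    else: W=np.linalg.inv(c['camera_from_world'])
    np.savez('pics/'+f+'.npz',W=W,f=210/np.tan(np.radians(c['fovy'])/2),c=[c['cx'],c['cy']])
    return c['pixels']
def ray(f,u,v):
    d=np.load('pics/'+f+'.npz');r=d['W'][:3,:3]@np.array([(u-d['c'][0])/d['f'],(v-d['c'][1])/d['f'],1]);return d['W'][:3,3],r
def at(f,u,v,z):
    o,r=ray(f,u,v);return o+r*(z-o[2])/r[2]
def proj(f,p):
    d=np.load('pics/'+f+'.npz');q=np.linalg.inv(d['W'])@np.append(p,1);return d['f']*q[:2]/q[2]+d['c']
E
python3 -c "
from h import *
a=snap('scene','s0.png');b=snap('top','t0.png');snap('wrist','w0.png')
print(bot.read_state())
for n in ('s0.png','t0.png'): print(dict(np.load('pics/'+n+'.npz')))
"
```

```text
pics
{'time': 0.15, 'q': array([-1.16488090e+00,  2.64587525e-01,  1.60503123e+00, -1.02495078e-05,
        1.27371136e+00, -3.69294324e-02]), 'joint_vel': array([ 0.00105343, -0.00151516, -0.00547721,  0.00237399, -0.00052985,
        0.00038266]), 'joint_torque': array([ 5.00062870e-04, -5.15904343e+01, -3.67959738e+01, -4.27280270e-05,
        8.07478675e-03,  3.19999651e-05]), 'tool_pos': array([ 0.28912399, -0.6096639 ,  0.40365847]), 'tcp_rot': array([-3.06322835e+00, -6.89578758e-01,  5.15516301e-04]), 'wrist_force': array([-0.11182909, -0.00579017,  0.04111699]), 'torque': array([-0.00095697,  0.00185389,  0.03113401]), 'grip_force': 0.0, 'width': 0.9986955582615518}
{'W': array([[ 0.69337807,  0.55689652, -0.45726701,  1.24418681],
       [ 0.72048918, -0.5455498 ,  0.42810134, -0.60898919],
       [-0.01105378, -0.62629201, -0.77951018,  1.24217631],
       [ 0.        ,  0.        ,  0.        ,  1.        ]]), 'f': array(543.6227352), 'c': array([281.56168056, 212.02137449])}
{'W': array([[ 0.04260111, -0.96967724,  0.24064746,  0.29600246],
       [-0.99908779, -0.04205905,  0.00739068,  0.00337897],
       [ 0.00295483, -0.24074279, -0.97058445,  1.22425515],
       [ 0.        ,  0.        ,  0.        ,  1.        ]]), 'f': array(496.01082065), 'c': array([282.0716401 , 210.43439025])}
```

View pics/t0.png

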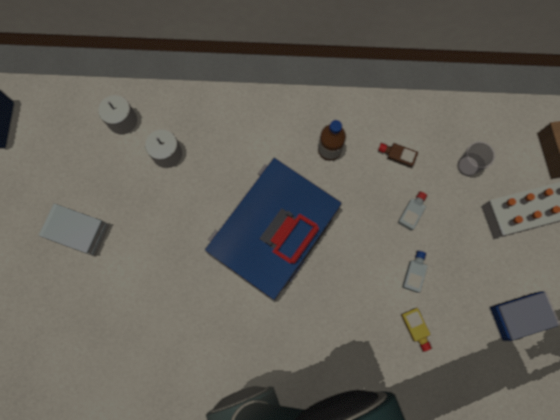

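View pics/s0.png

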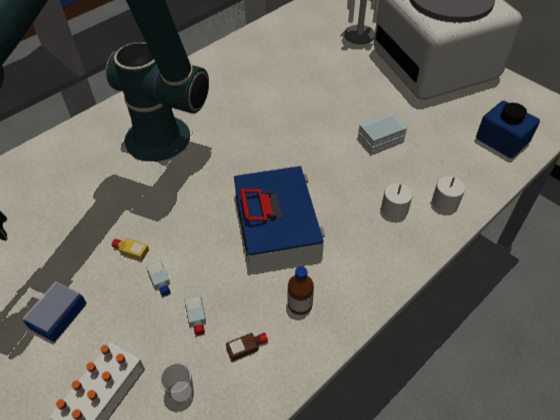

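Candidates for the red-capped flask in the top view are clear/red cap (413,211), clear/blue cap (416,272), brown/red cap (402,154) and yellow/red cap (417,326). By the description it is the clear one at (413,211). I'll check that in a close crop, which also gives the chamber corners.

```bash
python3 -c "
import cv2
a=cv2.imread('pics/t0.png')[140:320,200:440];a=cv2.convertScaleAbs(cv2.resize(a,(800,600),interpolation=cv2.INTER_CUBIC),alpha=1.6)
cv2.imwrite('pics/t0c.png',a)"
```

```text
(no output)
```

View pics/t0c.png

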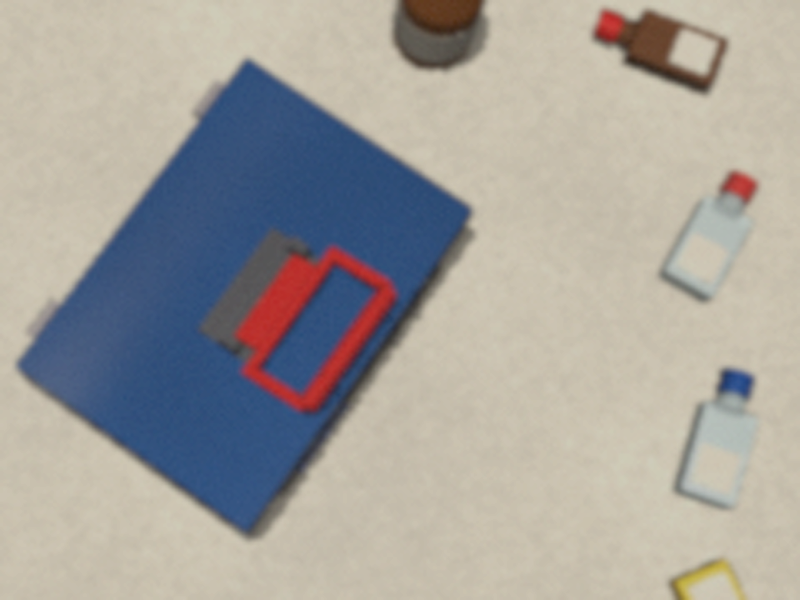

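The crop confirms the clear flask with the red cap (crop 708,243; cap at 740,187). Lid corners are at crop (248,60), (471,211), (250,535) and (20,366), and the grip bar runs from (390,292) to (310,405).

```bash
cat >> h.py <<'E'
def crop(u,v): return 200+u*.3,140+v*.3
E
python3 -c "
from h import *
np.set_printoptions(precision=4,suppress=True)
C=[at('t0.png',*crop(*p),.0875)[:2] for p in [(248,60),(471,211),(250,535),(20,366)]]
C=np.array(C);print(C, C.mean(0))
ex=(C[0]+C[3]-C[1]-C[2])/2; ey=(C[2]+C[3]-C[0]-C[1])/2
print(np.linalg.norm(ex),np.linalg.norm(ey),np.arctan2(ex[1],ex[0]),np.arctan2(-ey[0],ey[1]))
b=[at('t0.png',*crop(*p),.1175)[:2] for p in [(390,292),(310,405)]];print('bar',b,np.mean(b,0))
fc=[at('t0.png',*crop(*p),.026)[:2] for p in [(750,215),(708,298),(662,275)]];print('flask',fc,np.mean([fc[0],fc[2]],0))
print('cap',at('t0.png',*crop(740,187),.013),'bot',at('t0.png',204+.3*(430)-4,140+.3*60,0))
q=[at('t0.png',u,v,.1)[:2] for u,v in[(162,141),(116,105)]];print(q)
print(proj('t0.png',[.29,-.61,.2]))
"
```

```text
[[ 0.7079  0.0362]
 [ 0.6013 -0.1275]
 [ 0.3677  0.0191]
 [ 0.4764  0.1839]] [0.5383 0.0279]
0.19641964386307437 0.2752166974900429 0.990712387641927 1.0066581203986775
bar [array([ 0.5336, -0.0695]), array([ 0.4536, -0.0177])] [ 0.4936 -0.0436]
flask [array([ 0.6238, -0.3436]), array([ 0.5589, -0.3108]), array([ 0.5749, -0.277 ])] [ 0.5993 -0.3103]
cap [ 0.6491 -0.3404  0.013 ] bot [ 0.7459 -0.1038  0.    ]
[array([0.735 , 0.3093]), array([0.8243, 0.4319])]
[588.0349 350.0799]
```

drive_tool(increments=[{"delta_pos": [0, 0, 0], "turn": -0.125, "jaw": -0.1}, {"delta_pos": [0, 0, 0], "turn": -0.125, "jaw": -0.1}, {"delta_pos": [0, 0, 0], "turn": -0.125, "jaw": -0.1}, {"delta_pos": [0, 0, 0], "turn": -0.125, "jaw": -0.1}, {"delta_pos": [0, 0, 0], "turn": -0.125, "jaw": -0.1}, {"delta_pos": [0, 0, 0], "turn": -0.125, "jaw": -0.1}, {"delta_pos": [0, 0, 0], "turn": -0.125, "jaw": -0.1}, {"delta_pos": [0, 0, 0], "turn": -0.125, "jaw": -0.1}])

```text
time: 0.82
tool_pos: [0.2892, -0.6097, 0.4041]
tcp_rot: [-2.352, -2.082, -0.0]
wrist_force: [0.1, 0.3, 0.4]
width: 0.452
grip_force: 0.0
```

drive_tool(increments=[{"delta_pos": [0, 0, 0], "turn": -0.125, "jaw": -0.1}, {"delta_pos": [0, 0, 0], "turn": -0.125, "jaw": -0.1}, {"delta_pos": [0, 0, 0], "turn": -0.125, "jaw": -0.1}, {"delta_pos": [0, 0, 0], "turn": -0.125, "jaw": -0.1}, {"delta_pos": [0, 0, 0], "turn": -0.125, "jaw": -0.1}, {"delta_pos": [0, 0, 0], "turn": -0.125, "jaw": -0.1}, {"delta_pos": [0, 0, 0], "turn": -0.125, "jaw": -0.1}, {"delta_pos": [0, 0, 0], "turn": -0.125, "jaw": -0.1}])

```text
time: 1.48
tool_pos: [0.2891, -0.6097, 0.4041]
tcp_rot: [-1.066, -2.954, -0.001]
wrist_force: [0.6, 0.2, 0.9]
width: 0.451
grip_force: 0.0
```

```bash
cat >> h.py <<'E'
def plan(p,yaw=None,n=None):
    "grasp-point target p (world), tool-y yaw; prints total tool-frame shift (before turn), turn"
    s=bot.read_state();M=R.from_rotvec(s['tcp_rot']).as_matrix()
    d=M.T@(np.array(p)-s['tool_pos']-.155*M[:,2])*1000
    y=np.arctan2(M[1,1],M[0,1]); 
    t=0 if yaw is None else -((yaw-y+np.pi/2)%np.pi-np.pi/2)
    n=n or int(np.ceil(max(np.linalg.norm(d)/38,1)))
    print('d',d.round(1),'n',n,'per',(d/n).round(2),'turn',round(t,3),'| grasp',(s['tool_pos']+.155*M[:,2]).round(4),'yaw',y.round(3),'tilt',M[:,2].round(3),'F',s['wrist_force'].round(1),'w',round(s['width'],3),'g',round(s['grip_force'],1),'q',s['q'].round(2),'t',round(s['time'],2))
E
python3 -c "
from h import *
plan([.493,-.043,.205],1.0)"
```

```text
d [204.9 566.2  44.5] n 16 per [12.8  35.39  2.78] turn -0.122 | grasp [ 0.2891 -0.6096  0.2491] yaw 0.878 tilt [-0.     0.001 -1.   ] F [0.6 0.2 0.9] w 0.451 g 0.0 q [-1.16  0.26  1.6   0.    1.27 -2.04] t 1.48
```

drive_tool(increments=[{"delta_pos": [12.8, 35.4, 1], "turn": 0, "jaw": -0.1}, {"delta_pos": [12.8, 35.4, 1], "turn": 0, "jaw": -0.1}, {"delta_pos": [12.8, 35.4, 1], "turn": 0, "jaw": -0.1}, {"delta_pos": [12.8, 35.4, 1], "turn": 0, "jaw": -0.1}, {"delta_pos": [12.8, 35.4, 1], "turn": 0, "jaw": -0.1}, {"delta_pos": [12.8, 35.4, 1], "turn": 0, "jaw": -0.1}, {"delta_pos": [12.8, 35.4, 1], "turn": 0, "jaw": -0.1}, {"delta_pos": [12.8, 35.4, 1], "turn": 0, "jaw": -0.1}])

```text
time: 2.15
tool_pos: [0.3931, -0.3254, 0.3964]
tcp_rot: [-1.076, -2.951, -0.0]
wrist_force: [0.9, -0.4, 1.1]
width: 0.449
grip_force: 0.0
```

drive_tool(increments=[{"delta_pos": [12.8, 35.4, 1], "turn": 0, "jaw": -0.1}, {"delta_pos": [12.8, 35.4, 1], "turn": 0, "jaw": -0.1}, {"delta_pos": [12.8, 35.4, 1], "turn": 0, "jaw": -0.1}, {"delta_pos": [12.8, 35.4, 1], "turn": 0, "jaw": -0.1}, {"delta_pos": [12.8, 20, 1], "turn": 0, "jaw": -0.1}, {"delta_pos": [12.8, 20, 1], "turn": 0, "jaw": -0.1}, {"delta_pos": [0, 0, 0], "turn": -0.122, "jaw": -0.1}, {"delta_pos": [0, 0, 0], "turn": 0, "jaw": -0.1}])

```text
time: 2.82
tool_pos: [0.451, -0.1373, 0.3904]
tcp_rot: [-0.884, -3.014, -0.0]
wrist_force: [-0.2, -0.6, 0.3]
width: 0.453
grip_force: 0.0
```

```bash
python3 -c "
from h import *
plan([.493,-.043,.205],1.0);snap('wrist','w1.png')"
```

```text
d [ 15.5 102.1  30.4] n 3 per [ 5.16 34.04 10.12] turn 0.0 | grasp [ 0.4509 -0.1373  0.2354] yaw 1.0 tilt [-0.001  0.    -1.   ] F [-0.2 -0.6  0.3] w 0.453 g 0.0 q [-0.35 -0.12  2.04  0.    1.22 -1.35] t 2.82
```

View pics/w1.png

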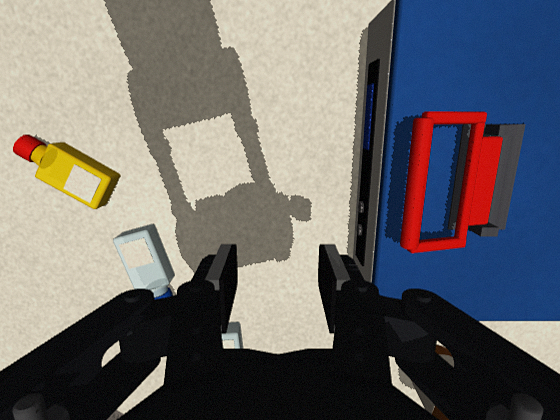

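The wrist view shows the grip bar from (424,115) to (412,248), with its window to the right.

```bash
python3 -c "
from h import *
a,b=[at('w1.png',u,v,.1175) for u,v in[(424,115),(412,248)]];print(a,b,(a+b)/2,np.linalg.norm(a-b));d=b-a;y=np.arctan2(d[1],d[0]);print(y, y+np.pi/2,y-np.pi/2)
m=(a+b)/2
plan([m[0],m[1],.205],y+np.pi/2)"
```

```text
[ 0.4509221  -0.01171569  0.1175    ] [ 0.53897222 -0.06501176  0.1175    ] [ 0.49494716 -0.03836373  0.1175    ] 0.1029237282157106
-0.5443018942926945 1.026494432502202 -2.115098221087591
d [ 17.5 107.7  30.4] n 3 per [ 5.83 35.88 10.14] turn -0.033 | grasp [ 0.4509 -0.1381  0.2355] yaw 0.994 tilt [-0. -0. -1.] F [ 1.1 -0.1  0.4] w 0.45 g 0.0 q [-0.35 -0.12  2.04 -0.    1.22 -1.34] t 2.87
```

drive_tool(increments=[{"delta_pos": [5.9, 35.5, 10], "turn": -0.02, "jaw": -0.1}, {"delta_pos": [5.9, 35.5, 10], "turn": 0, "jaw": -0.1}, {"delta_pos": [5.9, 35.5, 10], "turn": 0, "jaw": -0.1}, {"delta_pos": [0, 0, 0], "turn": 0, "jaw": -0.1}, {"delta_pos": [0, 0, 10], "turn": 0, "jaw": -0.1}, {"delta_pos": [0, 0, 10], "turn": 0, "jaw": -0.1}, {"delta_pos": [0, 0, 0], "turn": 0, "jaw": -0.1}])

```text
time: 3.45
tool_pos: [0.4917, -0.0404, 0.338]
tcp_rot: [-0.866, -3.016, 0.002]
wrist_force: [-0.2, 0.2, -0.5]
width: 0.449
grip_force: 0.0
```

```bash
python3 -c "
from h import *
plan([.4945,-.0398,.1175],1.015);snap('wrist','w2.png')"
```

```text
d [-2.9  2.5 65.5] n 2 per [-1.45  1.26 32.75] turn -0.004 | grasp [ 0.491  -0.0404  0.183 ] yaw 1.011 tilt [-0.004  0.    -1.   ] F [-0.2  0.2 -0.5] w 0.449 g 0.0 q [-0.13 -0.03  2.06 -0.    1.12 -1.14] t 3.45
```

View pics/w2.png

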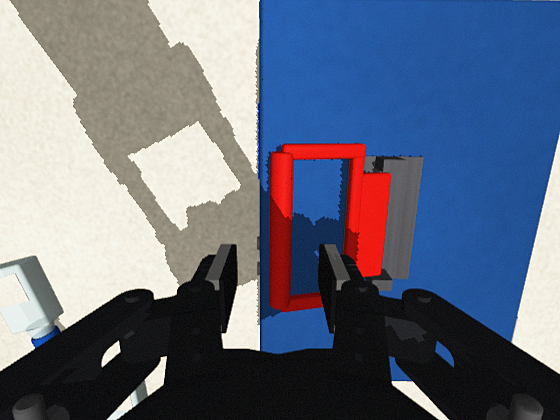

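The bar (283,230) lies midway between the pads and the right pad is over the window, so I'll descend and grip.

drive_tool(increments=[{"delta_pos": [-1, 0.5, 20], "turn": 0, "jaw": -0.1}, {"delta_pos": [-1, 0.5, 20], "turn": 0, "jaw": -0.1}, {"delta_pos": [-1, 0.5, 15], "turn": 0, "jaw": -0.1}, {"delta_pos": [0, 0, 10], "turn": 0, "jaw": -0.1}, {"delta_pos": [0, 0, 0], "turn": 0, "jaw": -0.5}, {"delta_pos": [0, 0, 0], "turn": 0, "jaw": -1}, {"delta_pos": [0, 0, 0], "turn": 0, "jaw": -1}, {"delta_pos": [0, 0, 0], "turn": 0, "jaw": -1}], grip_force=30)

```text
time: 4.17
tool_pos: [0.4957, -0.0406, 0.2763]
tcp_rot: [-0.864, -3.019, 0.004]
wrist_force: [-2.5, -3.8, -1.2]
width: 0.156
grip_force: 29.3
```

```bash
python3 -c "
from h import *
plan([.4945,-.0398,.1175],1.015)
# arc deltas from the rest bar: tool y=ex, z down
pr=np.array([-115-70,42.])
def bar(th,pa):
    u=115+70*np.cos(pa)-18*np.sin(pa);n=24+70*np.sin(pa)+18*np.cos(pa)
    return np.array([-u*np.cos(th)+n*np.sin(th),u*np.sin(th)+n*np.cos(th)])
seq=[(0,p) for p in np.arange(0.1,.61,.1)]+[(t,.6) for t in np.arange(.075,1.66,.075)]
last=bar(0,0)
for i,k in enumerate(seq):
    b=bar(*k);d=b-last;last=b;print(i,k[0].round(3) if i>5 else 0,'y',d[0].round(1),'z',(-d[1]).round(1))
"
```

```text
d [1.4 0.4 3.8] n 1 per [1.42 0.4  3.83] turn -0.001 | grasp [ 0.4955 -0.0409  0.1213] yaw 1.014 tilt [-0.002 -0.002 -1.   ] F [-2.5 -3.8 -1.2] w 0.156 g 29.3 q [-0.13  0.05  2.1  -0.    0.99 -1.14] t 4.17
0 0 y 2.1 z -6.9
1 0 y 2.8 z -6.6
2 0 y 3.5 z -6.3
3 0 y 4.1 z -6.0
4 0 y 4.7 z -5.5
5 0 y 5.2 z -5.0
6 0.075 y 6.3 z -12.0
7 0.15 y 7.2 z -11.5
8 0.225 y 8.0 z -10.9
9 0.3 y 8.8 z -10.3
10 0.375 y 9.6 z -9.6
11 0.45 y 10.3 z -8.8
12 0.525 y 10.9 z -8.0
13 0.6 y 11.5 z -7.2
14 0.675 y 12.0 z -6.3
15 0.75 y 12.4 z -5.4
16 0.825 y 12.8 z -4.4
17 0.9 y 13.1 z -3.5
18 0.975 y 13.3 z -2.5
19 1.05 y 13.5 z -1.5
20 1.125 y 13.5 z -0.5
21 1.2 y 13.5 z 0.6
22 1.275 y 13.4 z 1.6
23 1.35 y 13.3 z 2.6
24 1.425 y 13.1 z 3.6
25 1.5 y 12.8 z 4.5
26 1.575 y 12.4 z 5.5
27 1.65 y 11.9 z 6.4
```

drive_tool(increments=[{"delta_pos": [0, 2.1, -6.9], "turn": 0, "jaw": -1}, {"delta_pos": [0, 2.8, -6.6], "turn": 0, "jaw": -1}, {"delta_pos": [0, 3.5, -6.3], "turn": 0, "jaw": -1}, {"delta_pos": [0, 4.1, -6], "turn": 0, "jaw": -1}, {"delta_pos": [0, 4.7, -5.5], "turn": 0, "jaw": -1}, {"delta_pos": [0, 5.2, -5], "turn": 0, "jaw": -1}, {"delta_pos": [0, 0, 0], "turn": 0, "jaw": -1}])

```text
time: 4.75
tool_pos: [0.5073, -0.0224, 0.3143]
tcp_rot: [-0.862, -3.019, 0.01]
wrist_force: [-9.7, -11.8, 5.7]
width: 0.149
grip_force: 29.7
```

drive_tool(increments=[{"delta_pos": [0, 3.1, -6], "turn": 0, "jaw": -1}, {"delta_pos": [0, 3.2, -6], "turn": 0, "jaw": -1}, {"delta_pos": [0, 3.5, -5.8], "turn": 0, "jaw": -1}, {"delta_pos": [0, 3.7, -5.7], "turn": 0, "jaw": -1}, {"delta_pos": [0, 4, -5.5], "turn": 0, "jaw": -1}, {"delta_pos": [0, 4, -5.4], "turn": 0, "jaw": -1}, {"delta_pos": [0, 4.4, -5.1], "turn": 0, "jaw": -1}, {"delta_pos": [0, 4.4, -5.2], "turn": 0, "jaw": -1}])

```text
time: 5.42
tool_pos: [0.5228, 0.0021, 0.3581]
tcp_rot: [-0.863, -3.019, 0.015]
wrist_force: [-8.1, -13.7, 3.7]
width: 0.146
grip_force: 29.2
```

```bash
python3 -c "
from h import *
plan([.4945,-.0398,.1175],1.015)"
```

```text
d [  2.1 -48.2  86.1] n 3 per [  0.71 -16.08  28.7 ] turn -0.001 | grasp [0.5221 0.0008 0.2031] yaw 1.014 tilt [-0.004 -0.009 -1.   ] F [ -8.1 -13.7   3.7] w 0.146 g 29.2 q [-0.04  0.01  1.98 -0.01  1.16 -1.05] t 5.42
```

drive_tool(increments=[{"delta_pos": [0, 1.5, -5], "turn": 0, "jaw": -1}, {"delta_pos": [0, 2, -5], "turn": 0, "jaw": -1}, {"delta_pos": [0, 4.5, -4.8], "turn": 0, "jaw": -1}, {"delta_pos": [0, 5, -4.5], "turn": 0, "jaw": -1}, {"delta_pos": [0, 5, -4.4], "turn": 0, "jaw": -1}, {"delta_pos": [0, 5.2, -4.2], "turn": 0, "jaw": -1}])

```text
time: 5.92
tool_pos: [0.5361, 0.0232, 0.3854]
tcp_rot: [0.864, 3.02, -0.007]
wrist_force: [-1.2, -6.6, -3.3]
width: 0.147
grip_force: 29.5
```

```bash
python3 -c "
from h import *
plan([.4945,-.0398,.1175],1.015);snap('scene','s1.png')
a=cv2.imread('pics/s1.png')[120:300,180:360];cv2.imwrite('pics/s1c.png',cv2.resize(a,(600,600),interpolation=cv2.INTER_CUBIC))"
```

```text
d [  2.5 -74.3 113.2] n 4 per [  0.63 -18.58  28.3 ] turn -0.002 | grasp [0.536  0.0225 0.2304] yaw 1.013 tilt [-0.    -0.005 -1.   ] F [-1.2 -6.6 -3.3] w 0.147 g 29.5 q [-0.    0.02  1.92 -0.    1.21 -1.01] t 5.92
```

View pics/s1c.png

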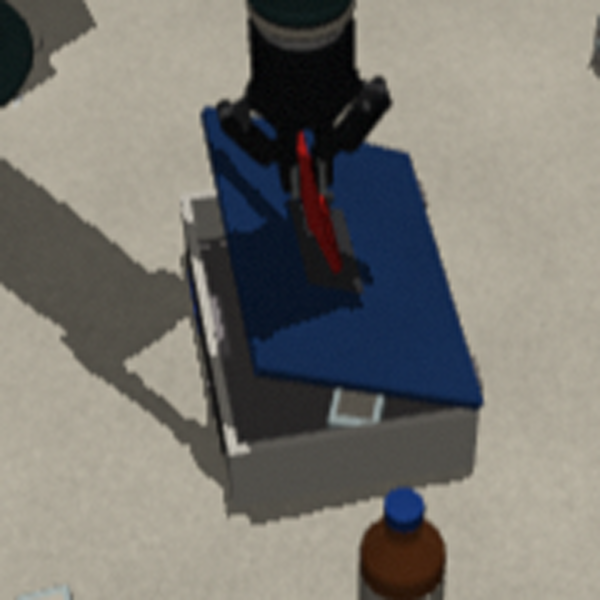

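The scene crop shows the lid about half a radian up and the bar still held between the fingers. I'll carry on along the arc.

drive_tool(increments=[{"delta_pos": [0, 11, -7.4], "turn": 0, "jaw": -1}, {"delta_pos": [0, 12, -6.3], "turn": 0, "jaw": -1}, {"delta_pos": [0, 12.4, -5.4], "turn": 0, "jaw": -1}, {"delta_pos": [0, 12.8, -4.4], "turn": 0, "jaw": -1}, {"delta_pos": [0, 13, -3.5], "turn": 0, "jaw": -1}])

```text
time: 6.38
tool_pos: [0.5689, 0.0749, 0.4157]
tcp_rot: [0.864, 3.016, -0.007]
wrist_force: [-2.8, -5.8, 4.6]
width: 0.152
grip_force: 29.6
```

drive_tool(increments=[{"delta_pos": [0, 13.3, -2.5], "turn": 0, "jaw": -1}, {"delta_pos": [0, 13.5, -1.5], "turn": 0, "jaw": -1}, {"delta_pos": [0, 13.5, -0.5], "turn": 0, "jaw": -1}, {"delta_pos": [0, 13.5, 0.6], "turn": 0, "jaw": -1}, {"delta_pos": [0, 13.4, 1.6], "turn": 0, "jaw": -1}])

```text
time: 6.8
tool_pos: [0.6055, 0.1327, 0.4185]
tcp_rot: [0.863, 3.013, -0.001]
wrist_force: [0.1, -6.3, 3.7]
width: 0.151
grip_force: 31.2
```

```bash
python3 -c "
from h import *
plan([.4945,-.0398,.1175],1.015)"
```

```text
d [   5.1 -205.5  145.7] n 7 per [  0.72 -29.36  20.82] turn -0.002 | grasp [0.6066 0.1323 0.2635] yaw 1.013 tilt [ 0.007 -0.003 -1.   ] F [ 0.1 -6.3  3.7] w 0.151 g 31.2 q [ 0.18  0.15  1.71 -0.    1.27 -0.84] t 6.8
```

drive_tool(increments=[{"delta_pos": [0, 13.3, 2.6], "turn": 0, "jaw": -1}, {"delta_pos": [0, 13.1, 3.6], "turn": 0, "jaw": -1}, {"delta_pos": [0, 12.8, 4.5], "turn": 0, "jaw": -1}, {"delta_pos": [0, 12.4, 5.5], "turn": 0, "jaw": -1}, {"delta_pos": [0, 11.9, 6.4], "turn": 0, "jaw": -1}, {"delta_pos": [0, 4, 2.5], "turn": 0, "jaw": -1}, {"delta_pos": [0, 0, 0], "turn": 0, "jaw": -1}])

```text
time: 7.38
tool_pos: [0.6429, 0.1915, 0.3942]
tcp_rot: [0.86, 3.009, 0.008]
wrist_force: [4.5, -0.7, 9.2]
width: 0.152
grip_force: 33.7
```

```bash
python3 -c "
from h import *
plan([.4945,-.0398,.1175],1.015);snap('scene','s2.png')
a=cv2.imread('pics/s2.png')[80:300,180:400];cv2.imwrite('pics/s2c.png',cv2.resize(a,(600,600),interpolation=cv2.INTER_CUBIC))"
```

```text
d [   6.3 -277.   119.5] n 8 per [  0.79 -34.62  14.93] turn -0.001 | grasp [0.6448 0.1918 0.2392] yaw 1.014 tilt [ 0.012  0.002 -1.   ] F [ 4.5 -0.7  9.2] w 0.152 g 33.7 q [ 0.25  0.26  1.63 -0.    1.24 -0.76] t 7.38
```

View pics/s2c.png

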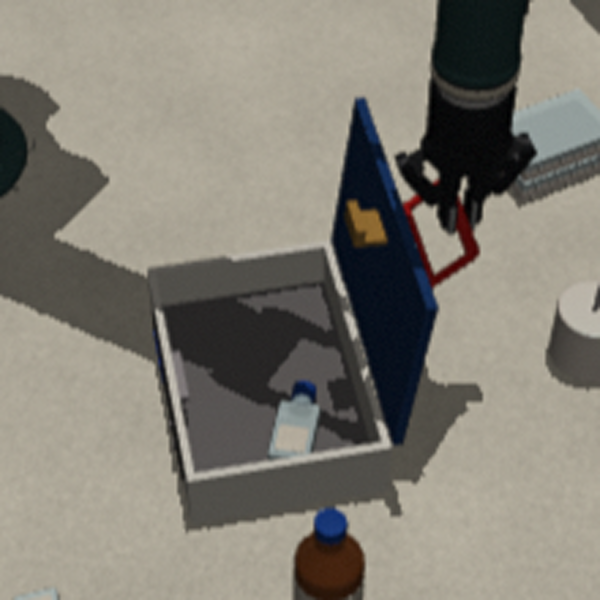

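The lid stands about upright, and flask_inside is visible in the -y half with its cap towards the hinge. I'll release and go straight up.

drive_tool(increments=[{"delta_pos": [0, 0, 0], "turn": 0, "jaw": -0.6}, {"delta_pos": [0, 0, 0], "turn": 0, "jaw": -0.2}, {"delta_pos": [0, 0, 0], "turn": 0, "jaw": 0.1}, {"delta_pos": [0, 0, 0], "turn": 0, "jaw": 0.1}, {"delta_pos": [0, 0, -10], "turn": 0, "jaw": 0.1}, {"delta_pos": [0, 0, -15], "turn": 0, "jaw": 0.1}, {"delta_pos": [0, 0, -20], "turn": 0, "jaw": 0.1}, {"delta_pos": [0, 0, -30], "turn": 0, "jaw": 0.1}])

```text
time: 8.1
tool_pos: [0.6388, 0.1908, 0.4607]
tcp_rot: [-0.861, -3.014, 0.007]
wrist_force: [-0.3, 0.1, 0.1]
width: 0.549
grip_force: 0.0
```

```bash
python3 -c "
from h import *
plan([.599,-.310,.30],-.5+np.pi/2);a=snap('scene','s3.png');b=snap('top','t3.png')
A=cv2.resize(a[80:260,200:380],(400,400),interpolation=cv2.INTER_CUBIC);B=cv2.resize(b[120:320,200:400],(400,400),interpolation=cv2.INTER_CUBIC)
cv2.imwrite('pics/m3.png',np.hstack([A,B])[:,:,::-1])"
```

```text
d [-231.7 -445.2    7.2] n 14 per [-16.55 -31.8    0.52] turn -0.057 | grasp [0.6376 0.1904 0.3057] yaw 1.014 tilt [-0.008 -0.002 -1.   ] F [-0.3  0.1  0.1] w 0.549 g 0.0 q [ 0.25  0.22  1.55 -0.    1.38 -0.76] t 8.1
```

View pics/m3.png

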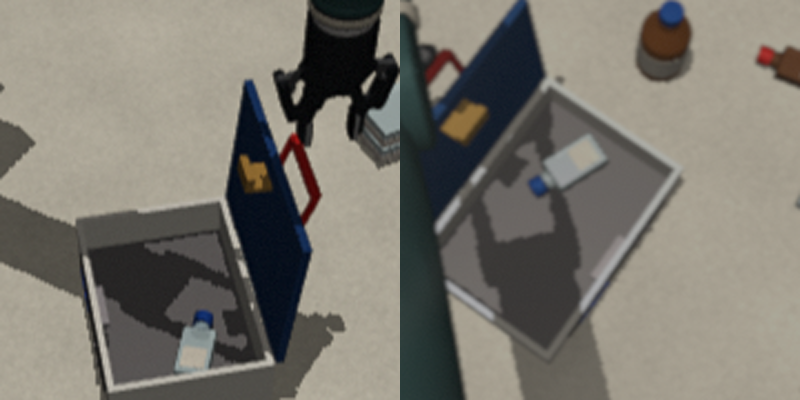

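```bash
python3 -c "
from h import *
y=1.015;ex=np.array([np.cos(y),np.sin(y),0]);ey=np.array([-np.sin(y),np.cos(y),0])
bar=np.array([.4945,-.0398,0]);H=bar+.185*ex+[0,0,.0755]
print('H',H)
for th in(1.45,1.57,1.65,1.75):
  o=-ex*np.cos(th)+np.array([0,0,np.sin(th)]);n=ex*np.sin(th)+np.array([0,0,np.cos(th)])
  for s in(-.14,.14): print(th,[((proj('s3.png',H+s*ey+.2*o+k*n)-[200,80])*400/180).round(0) for k in(0,.012)])
print([((proj('t3.png',at('t3.png',0,0,0)*0+H-.1*ex-np.array([0,0,.0555])+s*.132*ey+t*.092*ex)-[200,120])*2+[400,0]).round() for s,t in((1,-1),(1,1),(-1,-1),(-1,1))])
c=H-.1*ex;print('chamber',c)
for p in((577,160),(540,185)): print(at('t3.png',200+(p[0]-400)/2,120+p[1]/2,.035), [ (at('t3.png',200+(p[0]-400)/2,120+p[1]/2,.035)-c)@e for e in(ex,ey)])
"
```

```text
H [0.59210969 0.1173539  0.0755    ]
1.45 [array([264., 253.]), array([275., 250.])]
1.45 [array([206.,  80.]), array([215.,  78.])]
1.57 [array([286., 249.]), array([297., 247.])]
1.57 [array([225.,  76.]), array([235.,  75.])]
1.65 [array([301., 246.]), array([312., 245.])]
1.65 [array([238.,  75.]), array([248.,  74.])]
1.75 [array([319., 245.]), array([329., 244.])]
1.75 [array([254.,  74.]), array([263.,  74.])]
[array([547., 355.]), array([423., 269.]), array([667., 179.]), array([545., 100.])]
chamber [0.53934769 0.03240585 0.0755    ]
[ 0.61823241 -0.0023769   0.035     ] [np.float64(0.01207387527688107), np.float64(-0.08536310111225517)]
[0.58432976 0.04197085 0.035     ] [np.float64(0.03185872071777602), np.float64(-0.03316470273384726)]
```

Both front corners match a lid angle of about 1.65 rad, so it is open and leaning back. Next, up and over to the flask.

drive_tool(increments=[{"delta_pos": [0, 0, -30], "turn": 0, "jaw": 0.1}, {"delta_pos": [0, 0, -30], "turn": 0, "jaw": 0.1}, {"delta_pos": [-16.5, -31.8, 0], "turn": 0, "jaw": 0.1}, {"delta_pos": [-16.5, -31.8, 0], "turn": 0, "jaw": 0.1}, {"delta_pos": [-16.5, -31.8, 0], "turn": 0, "jaw": 0.1}, {"delta_pos": [-16.5, -31.8, 0], "turn": 0, "jaw": 0.1}, {"delta_pos": [-16.5, -31.8, 0], "turn": 0, "jaw": 0.1}, {"delta_pos": [-16.5, -31.8, 0], "turn": 0, "jaw": 0.3}])

```text
time: 8.87
tool_pos: [0.6224, -0.0246, 0.5236]
tcp_rot: [-0.862, -3.02, 0.0]
wrist_force: [0.5, 0.3, -0.1]
width: 0.646
grip_force: 0.0
```

drive_tool(increments=[{"delta_pos": [-16.5, -31.8, 0], "turn": 0, "jaw": 0.5}, {"delta_pos": [-16.5, -31.8, 0], "turn": 0, "jaw": 0.5}, {"delta_pos": [-16.5, -31.8, 10], "turn": 0, "jaw": 0.5}, {"delta_pos": [-16.5, -31.8, 20], "turn": 0, "jaw": 0.5}, {"delta_pos": [-16.5, -31.8, 20], "turn": 0, "jaw": 0.5}, {"delta_pos": [-16.5, -31.8, 20], "turn": 0, "jaw": 0.5}, {"delta_pos": [-6.5, -11.8, 30], "turn": -0.057, "jaw": 0.5}, {"delta_pos": [0, 0, 30], "turn": 0, "jaw": 0.5}])

```text
time: 9.53
tool_pos: [0.6049, -0.2547, 0.3933]
tcp_rot: [0.779, 3.042, -0.003]
wrist_force: [0.4, 1.6, -0.7]
width: 0.75
grip_force: 0.0
```

```bash
python3 -c "
from h import *
plan([.599,-.310,.15],-.5+np.pi/2);snap('wrist','w4.png')"
```

```text
d [-21.  -51.   88.4] n 3 per [ -6.99 -17.    29.47] turn -0.001 | grasp [ 0.605  -0.255   0.2383] yaw 1.069 tilt [ 0.001 -0.002 -1.   ] F [ 0.4  1.6 -0.7] w 0.75 g 0.0 q [-0.44  0.24  1.66 -0.    1.24 -1.5 ] t 9.53
```

View pics/w4.png

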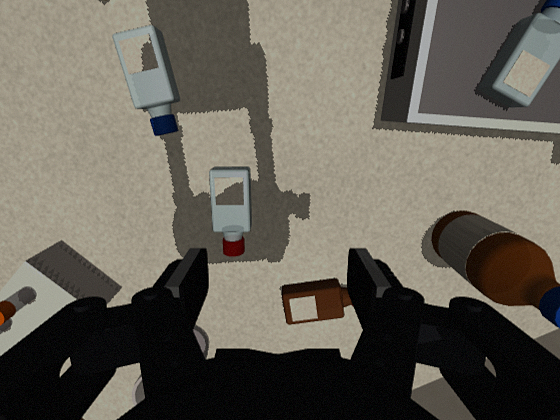

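The red-capped flask's body spans (210–250, 168–232) with its cap at (233,246). The brown look-alike at (313,303) and the blue-capped flask at (146,75) are both clear of the fingers.

```bash
python3 -c "
from h import *
b=at('w4.png',229.5,168,.020);t=at('w4.png',232,232,.026);c=at('w4.png',233.5,246,.020)
l=at('w4.png',210,172,.026);r=at('w4.png',249,172,.026)
print(b,t,c,np.linalg.norm(c-b),np.linalg.norm(l-r))
d=c-b;y=np.arctan2(d[1],d[0]);u=np.array([np.cos(y),np.sin(y),0]);print('yaw',y)
m=b+.035*u; m2=c-.0515*u; print(m,m2)
m=(m+m2)/2
plan([m[0],m[1],.1],y+np.pi/2)
print('brown',at('w4.png',313,303,.013))"
```

```text
[ 0.56910895 -0.29327352  0.02      ] [ 0.63087168 -0.32606651  0.026     ] [ 0.64769046 -0.33507011  0.02      ] 0.08900566355938927 0.04081175029351681
yaw -0.48883161203389663
[ 0.60000983 -0.30970933  0.02      ] [ 0.60222203 -0.31088598  0.02      ]
d [-29.5 -51.5 129.3] n 4 per [ -7.38 -12.87  32.34] turn -0.014 | grasp [ 0.6014 -0.2515  0.2296] yaw 1.068 tilt [-0.011  0.005 -1.   ] F [-1.8  0.7 -5.2] w 0.751 g 0.0 q [-0.43  0.24  1.67 -0.    1.24 -1.5 ] t 9.58
brown [ 0.76036449 -0.29054493  0.013     ]
```

drive_tool(increments=[{"delta_pos": [-7.4, -12.9, 25], "turn": -0.014, "jaw": 0.5}, {"delta_pos": [-7.4, -12.9, 25], "turn": 0, "jaw": 0.5}, {"delta_pos": [-7.4, -12.9, 25], "turn": 0, "jaw": 0.5}, {"delta_pos": [-7.4, -12.9, 25], "turn": 0, "jaw": 0.5}, {"delta_pos": [0, 0, 10], "turn": 0, "jaw": 0.5}, {"delta_pos": [0, 0, 0], "turn": 0, "jaw": 0.5}, {"delta_pos": [0, 0, 0], "turn": 0, "jaw": 0.5}])

```text
time: 10.17
tool_pos: [0.6075, -0.3096, 0.2838]
tcp_rot: [-0.755, -3.048, -0.001]
wrist_force: [-0.6, -0.2, 0.0]
width: 0.749
grip_force: 0.0
```

```bash
python3 -c "
from h import *
plan([.601,-.3103,.023],-.489+np.pi/2)"
```

```text
d [  5.   -3.8 105.8] n 3 per [ 1.67 -1.27 35.27] turn 0.003 | grasp [ 0.6073 -0.3094  0.1288] yaw 1.085 tilt [-0.001  0.001 -1.   ] F [-0.6 -0.2  0. ] w 0.749 g 0.0 q [-0.51  0.37  1.7   0.    1.08 -1.59] t 10.17
```

drive_tool(increments=[{"delta_pos": [1.7, -1.3, 30], "turn": 0, "jaw": 0.5}, {"delta_pos": [1.7, -1.3, 30], "turn": 0, "jaw": 0.5}, {"delta_pos": [1.6, -1.2, 20], "turn": 0, "jaw": 0.5}, {"delta_pos": [0, 0, 15], "turn": 0, "jaw": 0.5}, {"delta_pos": [0, 0, 10], "turn": 0, "jaw": 0.5}, {"delta_pos": [0, 0, 0], "turn": 0, "jaw": 0.5}])

```text
time: 10.67
tool_pos: [0.6013, -0.3106, 0.1779]
tcp_rot: [-0.754, -3.048, -0.001]
wrist_force: [0.1, 0.8, 0.3]
width: 0.746
grip_force: 0.0
```

```bash
python3 -c "
from h import *
plan([.601,-.3103,.022],-.489+np.pi/2)"
```

```text
d [0.1 0.1 0.9] n 1 per [0.1  0.09 0.87] turn 0.004 | grasp [ 0.6011 -0.3104  0.0229] yaw 1.086 tilt [-0.001  0.001 -1.   ] F [0.1 0.8 0.3] w 0.746 g 0.0 q [-0.51  0.48  1.77  0.    0.9  -1.6 ] t 10.67
```

drive_tool(increments=[{"delta_pos": [0, 0, 0], "turn": 0, "jaw": 0.1}, {"delta_pos": [0, 0, 0], "turn": 0, "jaw": -0.1}, {"delta_pos": [0, 0, 0], "turn": 0, "jaw": -0.4}, {"delta_pos": [0, 0, 0], "turn": 0, "jaw": -0.4}, {"delta_pos": [0, 0, 0], "turn": 0, "jaw": -0.4}, {"delta_pos": [0, 0, -5], "turn": 0, "jaw": -0.4}, {"delta_pos": [0, 0, -15], "turn": 0, "jaw": -0.4}, {"delta_pos": [0, 0, -20], "turn": 0, "jaw": -0.4}], grip_force=25)

```text
time: 11.33
tool_pos: [0.6, -0.3107, 0.2175]
tcp_rot: [-0.754, -3.044, -0.002]
wrist_force: [1.2, 0.2, -0.1]
width: 0.488
grip_force: 26.5
```

drive_tool(increments=[{"delta_pos": [0, 0, -25], "turn": 0, "jaw": -0.4}, {"delta_pos": [0, 0, -25], "turn": 0, "jaw": -0.4}, {"delta_pos": [0, 0, -25], "turn": 0, "jaw": -0.4}, {"delta_pos": [0, 0, -25], "turn": 0, "jaw": -0.4}, {"delta_pos": [0, 0, -15], "turn": 0, "jaw": -0.4}, {"delta_pos": [0, 0, 0], "turn": 0, "jaw": -0.4}])

```text
time: 11.83
tool_pos: [0.6025, -0.3121, 0.3402]
tcp_rot: [0.754, 3.041, -0.004]
wrist_force: [0.5, -0.6, 0.1]
width: 0.489
grip_force: 26.5
```

```bash
python3 -c "
from h import *
y=1.015;ex=np.array([np.cos(y),np.sin(y),0]);ey=np.array([-np.sin(y),np.cos(y),0]);c=np.array([.5393,.0324,0])
p=c-.010*ex+.070*ey;p[2]=.18;print(p)
plan(p,y+np.pi/2)"
```

```text
[0.47456016 0.06083859 0.18      ]
d [288.7 270.1   2.5] n 11 per [26.25 24.56  0.23] turn -1.501 | grasp [ 0.6037 -0.3128  0.1852] yaw 1.085 tilt [ 0.008 -0.004 -1.   ] F [ 0.5 -0.6  0.1] w 0.489 g 26.5 q [-0.51  0.31  1.67 -0.    1.16 -1.6 ] t 11.83
```

drive_tool(increments=[{"delta_pos": [12, 12, 0], "turn": 0, "jaw": -0.4}, {"delta_pos": [24, 23.7, 0], "turn": 0, "jaw": -0.4}, {"delta_pos": [24, 23.7, 0], "turn": 0, "jaw": -0.4}, {"delta_pos": [24, 23.7, 0], "turn": 0, "jaw": -0.4}, {"delta_pos": [24, 23.7, 0], "turn": 0, "jaw": -0.4}, {"delta_pos": [24, 23.7, 0], "turn": 0, "jaw": -0.4}, {"delta_pos": [24, 23.7, 0], "turn": 0, "jaw": -0.4}, {"delta_pos": [24, 23.7, 0], "turn": 0, "jaw": -0.4}])

```text
time: 12.5
tool_pos: [0.5237, -0.0686, 0.3327]
tcp_rot: [-0.756, -3.047, 0.0]
wrist_force: [-0.1, 0.9, -0.5]
width: 0.484
grip_force: 26.5
```

drive_tool(increments=[{"delta_pos": [24, 23.7, 0], "turn": 0, "jaw": -0.4}, {"delta_pos": [24, 23.7, 0], "turn": 0, "jaw": -0.4}, {"delta_pos": [24, 23.7, 0], "turn": 0, "jaw": -0.4}, {"delta_pos": [24, 23.7, 0], "turn": 0, "jaw": -0.4}, {"delta_pos": [12, 12, 0], "turn": 0, "jaw": -0.4}, {"delta_pos": [0, 0, 0], "turn": 0.117, "jaw": -0.4}, {"delta_pos": [0, 0, 0], "turn": 0.117, "jaw": -0.4}, {"delta_pos": [0, 0, 0], "turn": 0.117, "jaw": -0.4}])

```text
time: 13.17
tool_pos: [0.4786, 0.0754, 0.3328]
tcp_rot: [-1.282, -2.866, 0.002]
wrist_force: [-0.6, -0.1, -0.1]
width: 0.482
grip_force: 26.4
```

drive_tool(increments=[{"delta_pos": [0, 0, 0], "turn": 0.117, "jaw": -0.4}, {"delta_pos": [0, 0, 0], "turn": 0.117, "jaw": -0.4}, {"delta_pos": [0, 0, 0], "turn": 0.117, "jaw": -0.4}, {"delta_pos": [0, 0, 0], "turn": 0.117, "jaw": -0.4}, {"delta_pos": [0, 0, 0], "turn": 0.117, "jaw": -0.4}, {"delta_pos": [0, 0, 0], "turn": 0.117, "jaw": -0.4}, {"delta_pos": [0, 0, 0], "turn": 0.117, "jaw": -0.4}, {"delta_pos": [0, 0, 0], "turn": 0.117, "jaw": -0.4}])

```text
time: 13.83
tool_pos: [0.4788, 0.0747, 0.3327]
tcp_rot: [-2.439, -1.978, 0.003]
wrist_force: [0.1, 0.9, -0.7]
width: 0.483
grip_force: 26.4
```

drive_tool(increments=[{"delta_pos": [0, 0, 0], "turn": 0.117, "jaw": -0.4}, {"delta_pos": [0, 0, 0], "turn": 0.117, "jaw": -0.4}, {"delta_pos": [0, 0, 0], "turn": 0.117, "jaw": -0.4}, {"delta_pos": [0, 0, 0], "turn": 0, "jaw": -0.4}])

```text
time: 14.17
tool_pos: [0.4789, 0.0747, 0.3328]
tcp_rot: [-2.745, -1.526, 0.003]
wrist_force: [-0.3, 0.3, -0.2]
width: 0.488
grip_force: 26.4
```

```bash
python3 -c "
from h import *
y=1.015;ex=np.array([np.cos(y),np.sin(y),0]);ey=np.array([-np.sin(y),np.cos(y),0]);c=np.array([.5393,.0324,0])
p=c+.005*ex+.070*ey;p[2]=.043
plan(p,y+np.pi/2);a=snap('wrist','w5.png');b=snap('top','t5.png')
cv2.imwrite('pics/m5.png',np.hstack([cv2.resize(a,(440,330)),cv2.resize(b[100:320,160:400],(360,330))])[:,:,::-1])"
```

```text
d [  1.3   4.1 134.8] n 4 per [ 0.33  1.04 33.69] turn -0.0 | grasp [0.4785 0.0747 0.1778] yaw -0.556 tilt [-0.002 -0.    -1.   ] F [-0.3  0.3 -0.2] w 0.488 g 26.4 q [ 0.1  -0.04  2.08 -0.    1.11  0.66] t 14.17
```

View pics/m5.png

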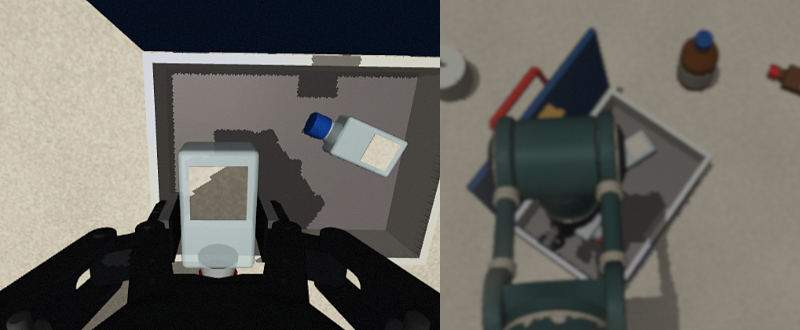

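The flask hangs level over the empty +y half, parallel to the chamber walls, and flask_inside lies clear to the right. I'll lower it.

drive_tool(increments=[{"delta_pos": [0.6, 2, 25], "turn": 0, "jaw": -0.4}, {"delta_pos": [0.7, 2.1, 30], "turn": 0, "jaw": -0.4}, {"delta_pos": [0, 0, 30], "turn": 0, "jaw": -0.4}, {"delta_pos": [0, 0, 25], "turn": 0, "jaw": -0.4}, {"delta_pos": [0, 0, 10], "turn": 0, "jaw": -0.4}, {"delta_pos": [0, 0, 5], "turn": 0, "jaw": -0.4}, {"delta_pos": [0, 0, 0], "turn": 0, "jaw": -0.4}, {"delta_pos": [0, 0, 0], "turn": 0, "jaw": -0.4}])

```text
time: 14.93
tool_pos: [0.4845, 0.0739, 0.2098]
tcp_rot: [2.742, 1.531, 0.002]
wrist_force: [0.9, 0.1, -0.6]
width: 0.486
grip_force: 26.4
```

```bash
python3 -c "
from h import *
plan([.4822,.0740,.043],1.015+np.pi/2)"
```

```text
d [-1.3 -2.2 11.8] n 1 per [-1.29 -2.21 11.82] turn 0.004 | grasp [0.4847 0.0739 0.0548] yaw -0.552 tilt [ 0.002  0.    -1.   ] F [ 0.9  0.1 -0.6] w 0.486 g 26.4 q [0.1  0.13 2.17 0.   0.85 0.65] t 14.93
```

drive_tool(increments=[{"delta_pos": [0, 0, 4], "turn": 0, "jaw": -0.4}, {"delta_pos": [0, 0, 4], "turn": 0, "jaw": -0.4}, {"delta_pos": [0, 0, 2], "turn": 0, "jaw": -0.4}, {"delta_pos": [0, 0, 0], "turn": 0, "jaw": -0.4}, {"delta_pos": [0, 0, 1], "turn": 0, "jaw": -0.4}, {"delta_pos": [0, 0, 0], "turn": 0, "jaw": -0.4}])

```text
time: 15.43
tool_pos: [0.4849, 0.074, 0.2009]
tcp_rot: [2.742, 1.531, 0.003]
wrist_force: [-6.0, -0.4, 18.6]
width: 0.485
grip_force: 28.7
```

```bash
python3 -c "
from h import *
plan([.4822,.0740,.043],1.015+np.pi/2)"
```

```text
d [-1.6 -2.6  2.9] n 1 per [-1.59 -2.6   2.85] turn 0.003 | grasp [0.4852 0.074  0.0459] yaw -0.553 tilt [ 0.002  0.    -1.   ] F [-6.  -0.4 18.6] w 0.485 g 28.7 q [ 0.1   0.14  2.17 -0.    0.83  0.65] t 15.43
```

The flask is on the floor (18 N up), so I'll ease off slightly, open gently and retreat upward.

drive_tool(increments=[{"delta_pos": [0, 0, -1], "turn": 0, "jaw": -0.4}, {"delta_pos": [0, 0, 0], "turn": 0, "jaw": 0.05}, {"delta_pos": [0, 0, 0], "turn": 0, "jaw": 0.15}, {"delta_pos": [0, 0, 0], "turn": 0, "jaw": 0.3}, {"delta_pos": [0, 0, 0], "turn": 0, "jaw": 0.3}, {"delta_pos": [0, 0, -10], "turn": 0, "jaw": 0.3}, {"delta_pos": [0, 0, -20], "turn": 0, "jaw": 0.3}, {"delta_pos": [0, 0, -30], "turn": 0, "jaw": 0.3}])

```text
time: 16.1
tool_pos: [0.482, 0.0736, 0.257]
tcp_rot: [-2.741, -1.529, 0.01]
wrist_force: [-0.1, -1.2, -0.9]
width: 0.649
grip_force: 0.0
```

drive_tool(increments=[{"delta_pos": [0, 0, -30], "turn": 0, "jaw": 0.3}, {"delta_pos": [0, 0, -40], "turn": 0, "jaw": 0.3}, {"delta_pos": [0, 0, -40], "turn": 0, "jaw": 0.3}, {"delta_pos": [-25, 0, -25], "turn": 0, "jaw": 0.3}, {"delta_pos": [-10, 0, -10], "turn": 0, "jaw": 0.3}, {"delta_pos": [0, 0, 0], "turn": 0, "jaw": 0.3}])

```text
time: 16.6
tool_pos: [0.4654, 0.043, 0.4077]
tcp_rot: [2.742, 1.527, 0.009]
wrist_force: [0.7, -0.2, 0.4]
width: 0.651
grip_force: 0.0
```

```bash
python3 -c "
from h import *
plan([.4822,.0740,.043],1.015+np.pi/2);a=snap('wrist','w6.png');b=snap('scene','s6.png')
cv2.imwrite('pics/m6.png',np.hstack([cv2.resize(a,(400,300)),cv2.resize(b[80:290,170:450],(400,300))])[:,:,::-1])"
```

```text
d [ 34.1  -4.1 209.8] n 6 per [ 5.68 -0.69 34.96] turn 0.001 | grasp [0.4664 0.0429 0.2527] yaw -0.555 tilt [ 0.006 -0.    -1.   ] F [ 0.7 -0.2  0.4] w 0.651 g 0.0 q [ 0.04 -0.14  2.03 -0.    1.25  0.59] t 16.6
```

View pics/m6.png

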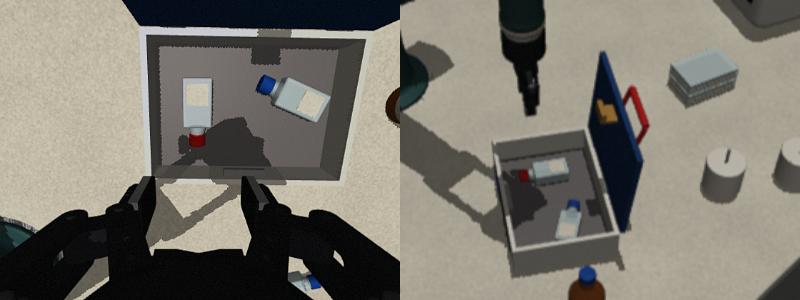

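The flask lies flat at (197,105) in the +y half, clear of flask_inside, and the lid stands leaning back. Nothing is touching the robot.

```bash
python3 -c "
from h import *
print(bot.finish_job())"
```

```text
the job is handed in; nothing more can be done
None
```

The job is handed in: the lid stands open at about 1.65 rad, and the red-capped flask lies flat in the empty (+y) half of the chamber beside the other flask. None of the things to be left alone appeared to have moved in the camera views, though I didn't measure them again.

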